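# Set a shaft up in V-blocks beside a 50 mm gauge block stack

## Robot

A 6-joint arm with a two-finger parallel gripper is mounted at the origin on the work surface; the furniture and walls round the work are solid. World frame = base frame: x ahead of the robot, y to its left, z up, the work surface at z = 0. Lengths are in mm, angles in degrees, forces in N, time in s.
With the tool pointing down it reaches from about 350 to 850 mm from the base axis. Payload 8.1 kg.
Tool frame: the origin (TCP) lies at the very end of the fingers, on their centre line; the grasp point (between the pads) lies 19 mm behind it (r.grip_point_offset is the distance from the TCP to the grasp point, in mm); z points along the fingers, y is the line along which they close (so a half turn about z gives the same grasp; the last joint's range is limited). The gripper opens to 85 mm and grips with 20 to 120 N. Pads are 22 mm wide; open, the fingers measure 114 mm over their backs; the gripper's body (76 mm by 85 mm) begins 54 mm behind the grasp point. The pads swing forward as they close: fully open they stand 13 mm farther back than shut.
Start: joints at [69.878, 7.471, 85.268, -0, 87.261, -4.893], TCP at [157.587, 578.94, 231.292] pointing down, gripper open.
Joint ranges: [-169.43, 169.43], [-51.17, 129.36], [1.28, 143.12], [-76.62, 256.62], [0, 156.53], [-152.29, 152.29]. Speed limits (degrees/s): [136.94, 136.94, 159.86, 180, 180, 180].

## Interface

Orientations are given as [roll, pitch, yaw] about the fixed x, y, z axes, in that order (R = Rz(yaw) Ry(pitch) Rx(roll)).
In Python, from bench import status, eyes, r gives the robot as it stands.
- The arm moves only by the shell command python3 -m handwheel 'ROWS' [FORCE]. ROWS is a JSON object whose one key "series" holds a list that holds one entry, the list of rows, each a list of 7 numbers: the shift along the tool's x, y, z in cm, then the turn, a rotation vector about the tool's x, y, z in rad, then the opening, from 0 (shut) to 1 (fully open). In form: {"series": [[[tx, ty, tz, rx, ry, rz, claw], ...]]}. A call has 1 to 12 rows; each row is the pose to reach, as a shift and turn from the pose commanded when the call began, along the tool's axes at that moment; what a row does not reach only later rows make up. A row lasts 1/8 s, in which the tool goes at most 62.5 mm and 10.7 degrees, less where a joint would pass 70% of its speed; a pose out of reach is approached as far as the arm can. A call with a gripper value outside its range is refused whole. The fingers move at their own pace and stop on an object; FORCE is the grip in N (left out, the last holds). Time passes only in rows, so rows that repeat a pose let the fingers close. It gives the time, the measured TCP pose, the force, the opening and the grip force at its end, in the units of the state.
- status.sense(): the state, without advancing time (a new reading comes with each control period).
- eyes.snapshot(name): name is "side" or "top" or "wrist"; returns a dict with "img" (480x640x3 uint8, red, green, blue), "mtx" (3x3 intrinsics, pixels), "R" (3x3) and "t" (3): a world point X has camera coordinates R X + t. Camera axes: x right, y down, z forward; pixel columns grow to the right and rows downward; lengths in mm; the calibration is good to about 2 mm. A picture is of the moment at which its call begins. There is no depth.
- r.hand_in(): hands the job in; it is judged then, once.
The state is a dict: "time": time; "joint_pos": joint angles; "qd": joint speeds; "joint_efforts": joint torques, N m; "tool_pos": TCP position; "tcp_rot": TCP orientation; "ft_force": force on the tool from outside, world axes, zero at the start; "wrist_torque": the same for the moment, N m; "finger_gap": finger opening in mm; "grip_force": force on a finger pad.
Only numpy, scipy, OpenCV 4.12 (cv2) and the standard library are available. Lean on these libraries where they do the work, as an engineer would, in place of code of your own. Each camera call takes 0.05 s, during which the arm holds its last target. There are 200 camera calls.

## Task

Set the turned shaft up for checking on the granite plate: stand the two V-blocks on the plate, end to end along its length and in line with the stop post, and lay the shaft in them with the middle of each bearing journal over a block, the collar free between them, and its plain end facing the stop post some 5 to 10 mm short of it. About 70 mm straight behind the collar, on the side away from the robot, stand on the plate the 50 mm setting stack that the collar will be compared with: the tallest of the three loose gauge blocks below and squarely on top of it the one that makes 50 mm. Leave the third gauge block where it stands.

Things in the scene. Friction and masses are not known exactly. Their poses are not given: they have to be found in the camera images.
- plate: grey granite surface plate fixed on the bench, 150 mm (x) x 250 mm (y, its long direction) x 30 mm thick; origin at the centre of its underside, so its top is 30 mm above the origin. Its +x side is the side away from the robot. On the line x = -30 mm of its frame it has two brass-ringed inserts, at y = -105 and +105 mm.
- stop_post: round upright steel stop post, 16 mm in diameter, 42 mm high with a 21 mm foot flange 4 mm high, fixed in one of the plate's two inserts (either end). Origin on its axis at the plate's top. The insert at the other end holds a flat brass plug, 18 mm across and 4 mm high.
- shaft: turned steel shaft, 0.4 kg, axis = its y, origin in the middle of the collar. Collar 36 mm diameter, y -10 to 10 mm: grip there. Bearing journals 18 mm diameter at y -76 to -10 (plain end) and 10 to 76 mm, then a dark threaded stub, 10 mm diameter, to y 94 mm. It can roll about y. Starts level in the cradle, axis 37 mm above the bench. In the V-blocks its axis is 32 mm above their undersides.
- plain_end (a point): centre of the shaft's plain end face (the end without thread), 76 mm from the collar's middle
- cradle: wooden storage cradle fixed on the bench, foot 64 (x) x 124 (y) x 12 mm, with two slotted saddles 14 mm thick at y = -50 and +50 mm, 40 mm high, their slots open upward; the shaft lies in them along y. Origin at the centre of the underside.
- v_block_1: ground steel V-block, 45 mm along its x (the V runs along x), 40 mm wide across y, 34 mm high; origin at the centre of its underside. A V about 14 mm deep is cut in the top. Grip it across its 40 mm width (y). The two V-blocks are alike and may take either place.
- v_block_2: ground steel V-block, 45 mm along its x (the V runs along x), 40 mm wide across y, 34 mm high; origin at the centre of its underside. A V about 14 mm deep is cut in the top. Grip it across its 40 mm width (y). The two V-blocks are alike and may take either place.
- gauge_30: plain steel gauge block standing loose on the bench at the right (not one of those fixed in the open wooden case), 9 (x, thickness to grip) x 30 (y) x 30 mm high (z); origin at the centre of its underside. The tallest of the three.
- gauge_20: plain steel gauge block standing loose on the bench at the right (not one of those fixed in the open wooden case), 9 (x, thickness to grip) x 35 (y) x 20 mm high (z); origin at the centre of its underside. The middle one.
- gauge_10: plain steel gauge block standing loose on the bench at the right (not one of those fixed in the open wooden case), 9 (x, thickness to grip) x 35 (y) x 10 mm high (z); origin at the centre of its underside. The lowest of the three; not needed, stays where it stands.

How it is judged (in metres and radians):
At the end, for the whole second after the job is handed in: Shaft level in both V-blocks on the plate, a block 33-56 mm each side of the collar, along the plate within 0.15 rad, plain end under 24 mm from the post's axis; 30 mm block on the plate 50-95 mm behind the collar (15 mm sideways), 20 mm block square on it (4 mm, 8 mm, 0.2 rad) (z of v_block_1 in the frame of plate between 0.028 and 0.032 m and angle between each of v_block_1, v_block_2's own z axis and vertical below 0.04 rad and horizontal distance between v_block_1 and shaft between 0.033 and 0.056 m and y of shaft in the frame of v_block_1 between -0.004 and 0.005 m and angle between the y axis of shaft and the x axis of v_block_1, either way round below 0.1 rad and z of v_block_2 in the frame of plate between 0.028 and 0.032 m and horizontal distance between v_block_2 and shaft between 0.033 and 0.056 m and y of shaft in the frame of v_block_2 between -0.004 and 0.005 m and angle between the y axis of shaft and the x axis of v_block_2, either way round below 0.1 rad and horizontal distance between v_block_1 and v_block_2 above 0.065 m and z of shaft in the frame of plate between 0.059 and 0.065 m and angle between shaft's own y axis and vertical between 1.53 and 1.61 rad and angle between the y axis of shaft and the y axis of plate, either way round below 0.15 rad and horizontal distance between plain_end and stop_post below 0.024 m and z of gauge_30 in the frame of plate between 0.028 and 0.032 m and angle between each of gauge_30, gauge_20's own z axis and vertical below 0.05 rad and y of gauge_30 in the frame of shaft between -0.015 and 0.015 m and horizontal distance between gauge_30 and shaft between 0.05 and 0.095 m and x of gauge_30 in the frame of plate above 0.005 m and z of gauge_20 in the frame of gauge_30 between 0.028 and 0.032 m and x of gauge_20 in the frame of gauge_30 between -0.004 and 0.004 m and y of gauge_20 in the frame of gauge_30 between -0.008 and 0.008 m and angle between the y axis of gauge_20 and the y axis of gauge_30, either way round below 0.2 rad and linear speed of each of v_block_1, v_block_2, shaft, gauge_30, gauge_20 below 0.01 m/s and angular speed of each of v_block_1, v_block_2, shaft, gauge_30, gauge_20 below 0.1 rad/s); the robot touches nothing.
It fails at once if the 10 mm gauge block is moved away (distance of gauge_10 from where it was at the start of the episode above 0.03 m).
It also fails if it takes over 144 s, if anything falls off the work surface, if the arm or the gripper's body presses on something with over 40 N, if the wrist force passes 120 N, or if a joint passes its speed limit or range.

## Working session

There is one attempt and no reset: what is moved stays moved. The work goes in short steps, Python scripts to look and compute and a shell command to move; the robot and the scene stay as the last step left them, time stands still between calls to the robot, and variables do not carry over. Pictures are saved under pics/ and viewed, at most 14 in all, crops included, and the job is handed in when it is done.

```bash
ls; mkdir -p pics; python3 - <<'E'
from bench import status, eyes, r
import cv2
print(status.sense())
for n in("top","side","wrist"):
    s=eyes.snapshot(n); cv2.imwrite(f"pics/{n}0.png",s["img"][:,:,::-1]); print(n,s["mtx"].round(1).tolist(),s["R"].round(3).tolist(),s["t"].round(1).tolist())
E
```

```text
pics
{'time': 0.0, 'joint_pos': array([ 6.98782339e+01,  7.51617442e+00,  8.53291797e+01, -1.73019746e-03,
        8.72590768e+01, -4.89288796e+00]), 'qd': array([ 0.05491846,  0.0294457 , -0.06800553, -0.04781418,  0.06350399,
       -0.04228016]), 'joint_efforts': array([ 5.75755439e-04, -5.69416094e+01, -5.00538969e+01, -3.64798707e-04,
        1.51323300e-02, -3.22901087e-05]), 'tool_pos': array([157.40797804, 578.42983595, 230.23424163]), 'tcp_rot': array([-1.79895802e+02, -7.18548340e-03,  1.64771200e+02]), 'ft_force': array([-0.32504007, -0.59496009,  0.5176912 ]), 'wrist_torque': array([0.0026275 , 0.04110671, 0.02031625]), 'grip_force': 0.0, 'finger_gap': 85.15381653634887}
top [[526.5, 0.0, 320.3], [0.0, 526.5, 244.2], [0.0, 0.0, 1.0]] [[0.015, -1.0, 0.014], [-0.992, -0.017, -0.124], [0.124, -0.012, -0.992]] [14.1, 497.8, 1160.3]
side [[614.7, 0.0, 321.2], [0.0, 614.7, 248.9], [0.0, 0.0, 1.0]] [[0.949, -0.316, 0.013], [-0.105, -0.356, -0.929], [0.298, 0.88, -0.371]] [-464.8, 118.1, 1179.3]
wrist [[348.8, 0.0, 319.9], [0.0, 348.8, 235.3], [0.0, 0.0, 1.0]] [[0.263, 0.965, -0.001], [0.913, -0.248, 0.323], [0.311, -0.086, -0.946]] [-599.3, -42.5, 380.8]
```

View pics/top0.png

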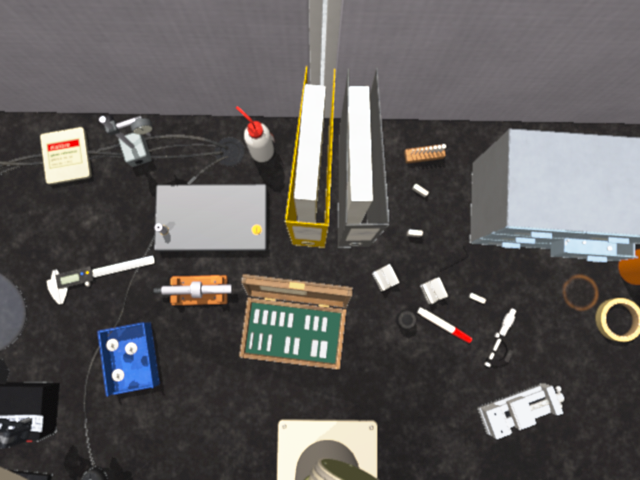

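View pics/side0.png

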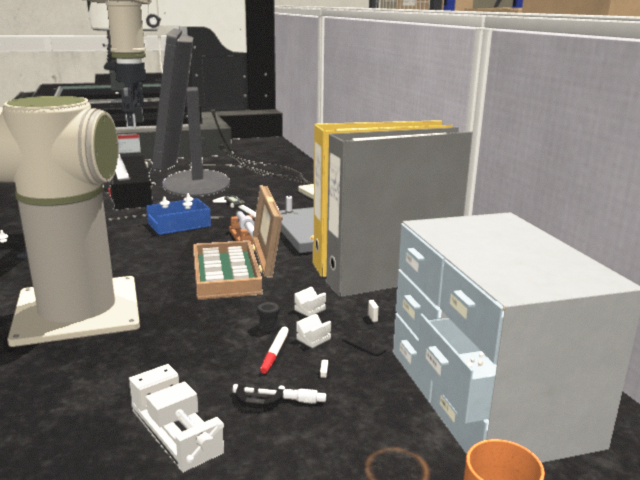

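The top view shows the plate at (155–267, 185–250), the post at (158, 228), the plug at (257, 230), and the shaft at (155–235, 290). The V-blocks are at (386, 278) and (433, 290), and the loose gauges at (420, 190), (415, 233) and (478, 298). In the side view, two tall binders stand between the V-blocks and the plate.

```bash
python3 - <<'E'
import cv2,numpy as np
t=cv2.imread("pics/top0.png");s=cv2.imread("pics/side0.png")
def c(i,x,y,w,h,k):return cv2.resize(i[y:y+h,x:x+w],None,fx=k,fy=k,interpolation=cv2.INTER_CUBIC)
a=c(t,145,175,130,150,4)  #520x600
cv2.imwrite("pics/c1.png",a)
b=c(t,370,170,130,150,4)
d=c(s,280,280,110,110,2.5)
o=np.zeros((600,800,3),np.uint8);o[:,:520]=b;o[:275,520:795]=d
cv2.imwrite("pics/c2.png",o)
E
```

```text
(no output)
```

View pics/c1.png

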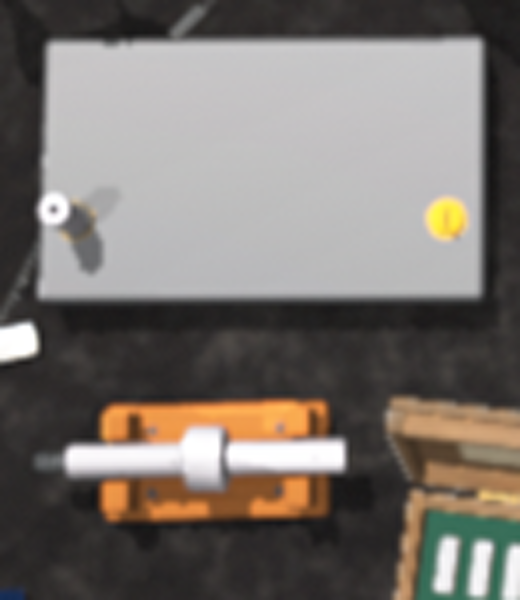

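View pics/c2.png

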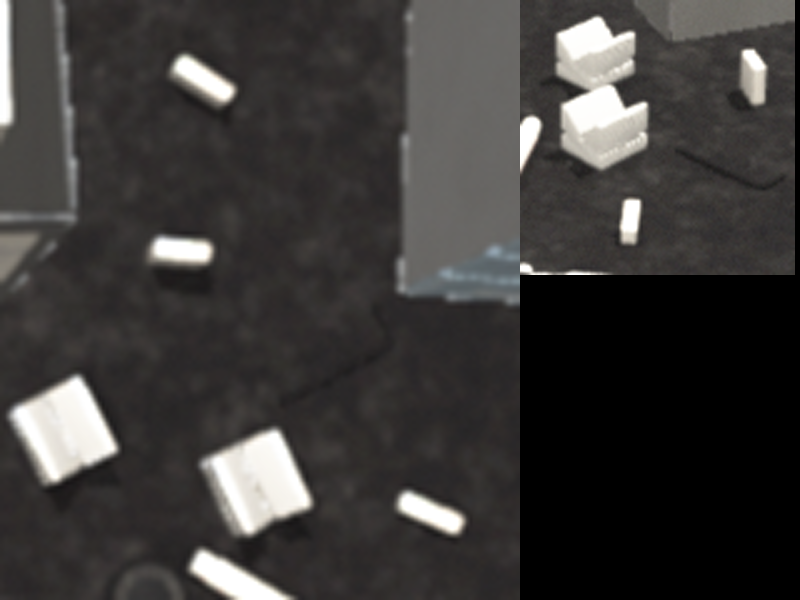

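Crop c1 shows the shaft's thread on the left (+y) at (45, 462) and its plain end on the right at (346, 455). The post is also on the left at (54, 210), so the shaft needs a half turn. Crop c2 shows the V-blocks at about (64, 430) and (257, 482), and the gauges at (203, 82), (182, 251) and (431, 513).

```bash
cat > h.py <<'E'
import numpy as np
from scipy.spatial.transform import Rotation as Ro
def ray(s,px,z):
    K,R,t=(np.array(s[k]) for k in("mtx","R","t"))
    d=R.T@np.linalg.inv(K)@[px[0],px[1],1]; c=-R.T@t
    return c+d*(z-c[2])/d[2]
def proj(s,X):
    p=np.array(s["mtx"])@(np.array(s["R"])@np.array(X)+s["t"]);return p[:2]/p[2]
def delta(st,X,yaw=None,ref=None):
    """shift (cm) & rotvec in tool axes from state (or given (pos,rpy)) to pos X, tool down, yaw"""
    p,e=(st["tool_pos"],st["tcp_rot"]) if ref is None else ref
    R0=Ro.from_euler("xyz",e,degrees=True)
    sh=R0.inv().apply(np.array(X)-p)/10
    rv=np.zeros(3) if yaw is None else (R0.inv()*Ro.from_euler("xyz",[180,0,yaw],degrees=True)).as_rotvec()
    return sh.round(2),rv.round(3)
E
python3 - <<'E'
from h import *
from bench import eyes,status
s=eyes.snapshot("top");sd=eyes.snapshot("side")
f=lambda x,y,ox,oy:((x+.5)/4-.5+ox,(y+.5)/4-.5+oy)
for n,(x,y),z in [("pTL",(47,40),30),("pTR",(485,38),30),("pBR",(484,298),30),("pBL",(40,298),30),("posttop",(54,210),72),("plug",(446,218),34),
 ("sh thr",(36,462),37),("sh plain",(346,455),37),("col top",(206,457),55),("cradTL",(103,405),40),("cradTR",(328,403),40),("crBR",(328,520),40),("crBL",(103,520),40)]:
    print(n,ray(s,f(x,y,145,175),z).round(1))
for n,(x,y),z in [("VaT",(78,375),34),("VaL",(10,412),34),("VaB",(45,487),34),("VaR",(117,450),34),
 ("VbT",(276,428),34),("VbL",(202,463),34),("VbB",(240,536),34),("VbR",(312,503),34),("gA",(203,80),20),("gB",(182,247),30),("gC",(431,512),10)]:
    print(n,ray(s,f(x,y,370,170),z).round(1))
for n,p in [("gB?",(373,303)),("gC?",(324,364))]: print(n,ray(sd,p,20).round(1))
c=-np.array(s["R"]).T@s["t"];print(c)
for n,p in [("yb fl",(290,243)),("gb",(383,240)),("gbtl",(347,72)),("ybtl",(303,68))]: print(n,ray(s,p,300).round(),ray(s,p,0).round())
print("cab",ray(s,(510,131),200),ray(s,(472,243),0),ray(s,(472,155),0))
E
```

```text
pTL [628.6 398.7  30. ]
pTR [634.4 148.8  30. ]
pBR [484.4 145.2  30. ]
pBL [480.3 394.7  30. ]
posttop [524.1 377.   72. ]
plug [529.1 167.5  34. ]
sh thr [388.1 389.9  37. ]
sh plain [394.6 218.6  37. ]
col top [391.6 292.1  55. ]
cradTL [420.  353.7  40. ]
cradTR [423.1 229.2  40. ]
crBR [358.6 226.8  40. ]
crBL [356.7 350.5  40. ]
VaT [ 456.3 -133.6   34. ]
VaL [434.8 -95.3  34. ]
VaB [ 393.2 -115.    34. ]
VaR [ 414.5 -155.4   34. ]
VbT [ 428.2 -244.9   34. ]
VbL [ 408.  -203.1   34. ]
VbB [ 367.6 -224.    34. ]
VbR [ 386.6 -264.6   34. ]
gA [ 630.4 -208.4   20. ]
gB [ 530.7 -193.5   30. ]
gC [ 383.3 -338.8   10. ]
gB? [ 537.4 -171.7   20. ]
gC? [ 378.7 -347.6   20. ]
[ 350.02487855   36.70772763 1212.64981915]
yb fl [465.  78. 300.] [503.  92.   0.]
gb [473. -84. 300.] [ 514. -124.    0.]
gbtl [781. -19. 300.] [923. -37.   0.]
ybtl [787.  62. 300.] [931.  70.   0.]
cab [ 711.23709732 -352.44033695  200.        ] [ 510.16055681 -332.15030304    0.        ] [ 721.52798588 -336.55085234    0.        ]
```

View pics/wrist0.png

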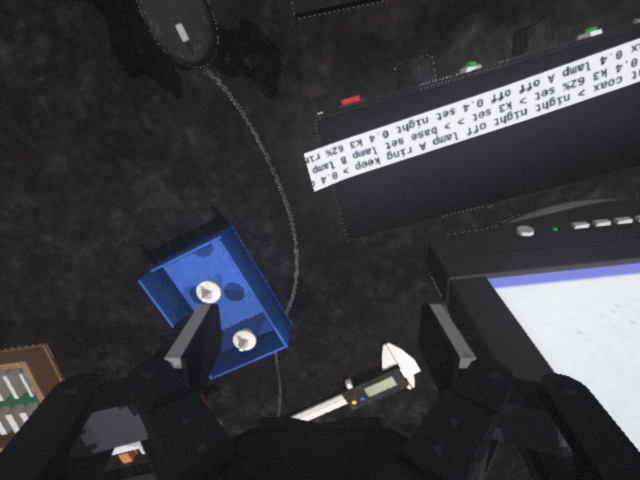

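The wrist view shows clutter on the left: the blue tray, the calipers and a monitor. I'll swing round in front of the binders to a viewpoint above the V-blocks.

```bash
python3 - <<'E'
from h import *
from bench import status
s=status.sense()
for X,y in[((300,400,320),135),((400,0,320),65),((410,-180,300),25)]: print(delta(s,X,y))
E
```

```text
(array([-18.44, -13.51,  -8.91]), array([-0.001,  0.   ,  0.52 ]))
(array([-38.6 , -49.47,  -8.88]), array([-1.000e-03,  1.000e-03,  1.741e+00]))
(array([-44.29, -66.58,  -6.86]), array([-0.000e+00,  1.000e-03,  2.439e+00]))
```

```bash
python3 -m handwheel '{"series": [[[-18.4,-13.5,-8.9,0,0,0.52,1],[-18.4,-13.5,-8.9,0,0,0.52,1],[-18.4,-13.5,-8.9,0,0,0.52,1],[-18.4,-13.5,-8.9,0,0,0.52,1],[-38.6,-49.5,-8.9,0,0,1.74,0.7],[-38.6,-49.5,-8.9,0,0,1.74,0.7],[-38.6,-49.5,-8.9,0,0,1.74,0.7],[-38.6,-49.5,-8.9,0,0,1.74,0.7],[-38.6,-49.5,-8.9,0,0,1.74,0.7],[-38.6,-49.5,-8.9,0,0,1.74,0.7],[-38.6,-49.5,-8.9,0,0,1.74,0.7],[-38.6,-49.5,-8.9,0,0,1.74,0.7]]]}'
python3 - <<'E'
from h import *
from bench import status
s=status.sense()
for X,y in[((410,-180,300),25)]: print(delta(s,X,y),s["joint_pos"].round(1))
E
```

```text
time: 1.75
tool_pos: [400.1, -2.3, 320.1]
tcp_rot: [-180.0, 0.0, 64.8]
ft_force: [0.2, 0.3, -0.1]
finger_gap: 59.8
grip_force: 0.0
(array([-15.65,   8.47,   2.02]), array([0.   , 0.001, 0.694])) [ -7.7 -25.5 105.7  -0.   99.8  17.6]
```

```bash
python3 -m handwheel '{"series": [[[-15.6,8.5,2,0,0,0.69,0.8],[-15.6,8.5,2,0,0,0.69,0.8],[-15.6,8.5,2,0,0,0.69,0.8],[-15.6,8.5,2,0,0,0.69,0.8],[-15.6,8.5,2,0,0,0.69,0.8],[-15.6,8.5,2,0,0,0.69,0.8],[-15.6,8.5,2,0,0,0.69,0.8]]]}'
python3 - <<'E'
from h import *
from bench import status,eyes
import cv2
s=eyes.snapshot("wrist"); np.savez("w1.npz",**s)
im=np.ascontiguousarray(s["img"][:,:,::-1]);cv2.imwrite("pics/w1.png",im)
print(-s["R"].T@s["t"])
E
```

```text
time: 2.62
tool_pos: [411.6, -176.5, 300.6]
tcp_rot: [180.0, -0.0, 25.8]
ft_force: [0.1, 0.8, -0.2]
finger_gap: 68.3
grip_force: 0.0
[ 487.08119492 -140.4811445   443.74023343]
```

View pics/w1.png

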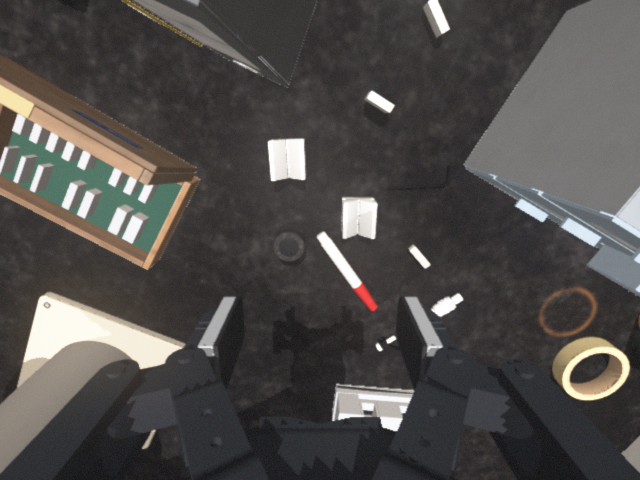

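The wrist view shows the V-blocks at (287, 159) and (359, 217) with their V running vertically in the image. Gauges A, B and C are at (437, 18), (380, 102) and (419, 257). I'll enlarge the picture for corners and gauge heights.

```bash
python3 - <<'E'
import cv2,numpy as np
t=cv2.imread("pics/w1.png")
def c(x,y,w,h,k):return cv2.resize(t[y:y+h,x:x+w],None,fx=k,fy=k,interpolation=cv2.INTER_CUBIC)
o=np.zeros((600,800,3),np.uint8)
o[:,:480]=c(262,134,80*3//2,150,4)[:600]
o[:270,500:770]=c(418,0,45,45,6);o[270:480,500:710]=c(362,84,35,35,6)
o[480:600,500:680]=c(400,246,45,30,4)
cv2.imwrite("pics/c3.png",o)
E
```

```text
(no output)
```

View pics/c3.png

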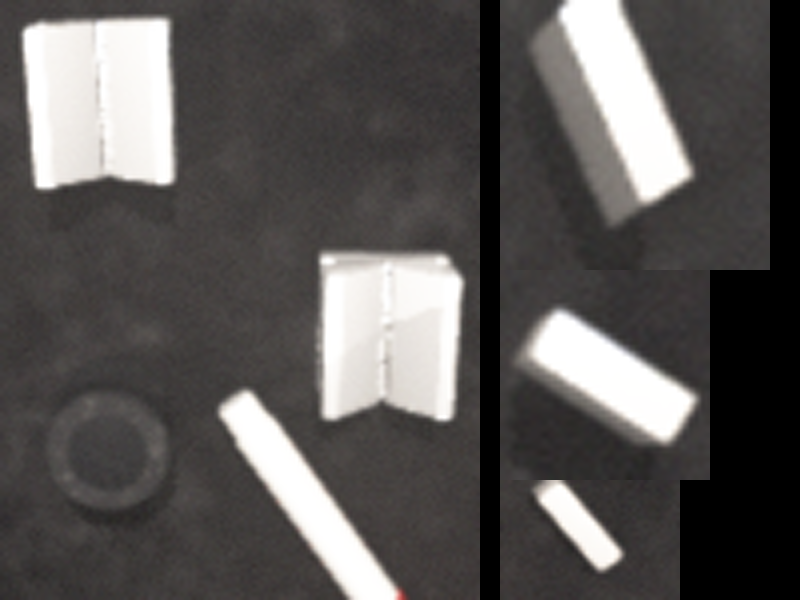

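```bash
python3 - <<'E'
from h import *
from bench import status
from scipy.optimize import minimize_scalar
s=dict(np.load("w1.npz"))
f=lambda x,y:((x+.5)/4-.5+262,(y+.5)/4-.5+134)
for n,c in[("V1",[(25,28),(170,20),(173,182),(38,187)]),("V2",[(322,268),(462,275),(453,418),(323,418)])]:
    P=np.array([ray(s,f(*p),34)[:2] for p in c]);print(n,P.round(1).tolist(),P.mean(0).round(1),"L",[round(float(np.linalg.norm(P[i]-P[i-1])),1) for i in range(4)],
     "yaw",[round(float(np.degrees(np.arctan2(*(P[a]-P[b])[::-1]))),1) for a,b in((0,3),(1,2))])
g=lambda x,y,k,ox,oy,bx,by:((x-bx+.5)/k-.5+ox,(y-by+.5)/k-.5+oy)
A=lambda x,y:g(x,y,6,418,0,500,0);B=lambda x,y:g(x,y,6,362,84,500,270);C=lambda x,y:g(x,y,4,400,246,500,480)
for n,t,b in[("A",A(643,203),A(612,225)),("A2",A(565,10),A(532,45)),("B",B(655,442),B(640,440)),("B2",B(530,347),B(520,362))]:
    m=minimize_scalar(lambda h:np.linalg.norm(ray(s,t,h)-[0,0,h]-ray(s,b,0)),bounds=(0,60),method="bounded");print(n,m.x,m.fun)
for n,h,c in[("A",30,[A(565,10),A(643,203),A(690,178),A(622,-5)]),("B",20,[B(560,310),B(697,400),B(668,442),B(532,350)]),("C",10,[C(537,492),C(602,570),C(622,553),C(555,480)])]:
    P=np.array([ray(s,p,h)[:2] for p in c]);print(n,P.round(1).tolist(),P.mean(0).round(1),"L",[round(float(np.linalg.norm(P[i]-P[i-1])),1) for i in range(4)])
st=status.sense()
E
```

```text
V1 [[438.3, -98.5], [458.2, -134.7], [416.9, -154.8], [398.3, -119.7]] [ 427.9 -126.9] L [45.3, 41.3, 46.0, 39.8] yaw [27.8, 26.0]
V2 [[412.9, -206.0], [429.2, -244.9], [388.0, -264.3], [370.5, -227.9]] [ 400.1 -235.8] L [47.7, 42.2, 45.5, 40.4] yaw [27.3, 25.2]
A 17.78022571108172 0.11327256656444373
A2 20.482281405397682 0.010973544105685412
B 16.336335901365654 0.5661689707011895
B2 20.512265778574 1.8442556263149537
A [[635.7, -191.9], [616.8, -219.3], [623.6, -224.6], [641.8, -199.4]] [ 629.5 -208.8] L [9.7, 33.3, 8.6, 31.1]
B [[537.8, -180.7], [535.2, -211.6], [526.2, -210.4], [529.3, -179.3]] [ 532.1 -195.5] L [8.5, 31.1, 9.0, 31.3]
C [[388.9, -319.4], [374.0, -353.7], [382.3, -356.5], [395.2, -322.6]] [ 385.1 -338.1] L [7.1, 37.4, 8.8, 36.2]
```

Heights and lengths identify A as the 20 mm block, B as the 30 mm and C as the 10 mm. Next I pick V1.

```bash
python3 - <<'E'
from h import *
from bench import status
s=status.sense()
for z in (100,5): print(delta(s,(427.3,-126.3,z),26.7))
E
```

```text
(array([ 3.59, -3.86, 20.05]), array([ 0.   , -0.   , -0.017]))
(array([ 3.58, -3.86, 29.55]), array([ 0.   , -0.   , -0.017]))
```

```bash
python3 -m handwheel '{"series": [[[3.6,-3.9,20,0,0,-0.02,0.85],[3.6,-3.9,20,0,0,-0.02,0.85],[3.6,-3.9,20,0,0,-0.02,0.85],[3.6,-3.9,20,0,0,-0.02,0.85],[3.6,-3.9,25,0,0,-0.02,0.85],[3.6,-3.9,28,0,0,-0.02,0.85],[3.6,-3.9,29.55,0,0,-0.02,0.85],[3.6,-3.9,29.55,0,0,-0.02,0.85],[3.6,-3.9,29.55,0,0,-0.02,0],[3.6,-3.9,29.55,0,0,-0.02,0],[3.6,-3.9,29.55,0,0,-0.02,0],[3.6,-3.9,29.55,0,0,-0.02,0]]]}' 60
```

```text
time: 4.18
tool_pos: [428.5, -127.1, 6.6]
tcp_rot: [179.9, -0.1, 26.7]
ft_force: [-0.5, 2.3, 7.0]
finger_gap: 38.8
grip_force: 61.5
```

```bash
python3 - <<'E'
from h import *
from bench import status
s=status.sense()
for X,y in[((420,-126,120),26.7),((395,-60,220),35),((395,120,220),70),((480,300,220),91)]: print(delta(s,X,y))
E
```

```text
(array([ -0.69,  -0.46, -11.34]), array([ 0.002, -0.002, -0.   ]))
(array([  0.07,  -7.46, -21.36]), array([ 0.002, -0.002, -0.145]))
(array([  8.15, -23.54, -21.37]), array([ 0.003, -0.001, -0.756]))
(array([ 23.83, -35.81, -21.37]), array([ 3.000e-03, -1.000e-03, -1.122e+00]))
```

```bash
python3 -m handwheel '{"series": [[[0,0,-2,0,0,0,0],[-0.7,-0.5,-8,0,0,0,0],[-0.5,-3.5,-14,0,0,-0.1,0],[0,-7.5,-20,0,0,-0.15,0],[2,-12,-21.4,0,0,-0.3,0],[4.2,-16,-21.4,0,0,-0.45,0],[6.2,-20,-21.4,0,0,-0.6,0],[8.2,-23.5,-21.4,0,0,-0.75,0],[13,-27.5,-21.4,0,0,-0.9,0],[18,-31.5,-21.4,0,0,-1.05,0],[23.8,-35.8,-21.4,0,0,-1.12,0],[23.8,-35.8,-21.4,0,0,-1.12,0]]]}'
python3 - <<'E'
from bench import status,eyes
import cv2,numpy as np
s=eyes.snapshot("wrist"); np.savez("w2.npz",**s)
cv2.imwrite("pics/w2.png",s["img"][:,:,::-1])
print(status.sense()["tool_pos"],status.sense()["joint_pos"].round(1))
E
```

```text
time: 5.68
tool_pos: [478.8, 302.9, 217.0]
tcp_rot: [-179.9, 0.0, 91.1]
ft_force: [-0.3, -0.4, -4.1]
finger_gap: 39.1
grip_force: 62.2
[478.89977122 302.41359397 217.53931503] [27.1  2.8 91.7  0.  85.6 26.1]
```

View pics/w2.png

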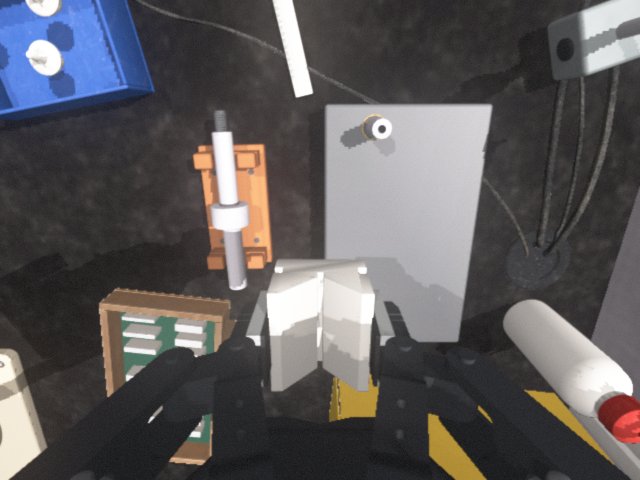

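The V-block is held straight. The plate corners are at (326, 105), (491, 105) and (458, 341), and the post top at (381, 128). The shaft's collar is at (229, 215), its plain end at (238, 286) and its thread tip at (220, 113).

```bash
python3 - <<'E'
from h import *
from bench import status
s=dict(np.load("w2.npz"))
for n,p,z in[("TL",(326,105),30),("TR",(491,105),30),("BR",(458,341),30),("post",(381,128),72),("plain",(238,286),37),("thr",(220,113),37),("coltop",(230,208),55),
 ("b",(270,278),245),("b",(374,278),245),("b",(272,388),245),("b",(372,388),245)]: print(n,ray(s,p,z).round(1))
st=status.sense();print(st["tool_pos"])
for X in[(525.6,327.5,110),(525.6,327.5,37)]: print(delta(st,X,91.1))
E
```

```text
TL [482.9 395.6  30. ]
TR [629.1 398.4  30. ]
BR [635.9 152.   30. ]
post [526.1 378.2  72. ]
plain [396.3 219.   37. ]
thr [390.2 387.2  37. ]
coltop [398.2 306.4  55. ]
b [460.9 330.  245. ]
b [498.8 330.7 245. ]
b [460.4 280.2 245. ]
b [501.4 281.  245. ]
[478.89977122 302.41359397 217.53931503]
(array([ 2.43,  4.73, 10.74]), array([-0.002,  0.   , -0.002]))
(array([ 2.43,  4.75, 18.04]), array([-0.002,  0.   , -0.002]))
```

```bash
python3 -m handwheel '{"series": [[[2.4,4.7,6,0,0,0,0],[2.4,4.7,11,0,0,0,0],[2.4,4.7,15,0,0,0,0],[2.4,4.7,17,0,0,0,0],[2.4,4.7,17.6,0,0,0,0],[2.4,4.7,17.6,0,0,0,0]]]}'
python3 - <<'E'
from h import *
from bench import status
st=status.sense();print(st["tool_pos"],st["tcp_rot"],delta(st,(525.6,327.7,36.5),91.1))
E
```

```text
time: 6.48
tool_pos: [526.6, 325.1, 44.8]
tcp_rot: [179.9, -0.1, 90.8]
ft_force: [-0.1, 1.2, -3.2]
finger_gap: 39.5
grip_force: 62.4
[526.5779025  325.08815897  44.76812002] [ 1.79864007e+02 -6.40150809e-02  9.08404953e+01] (array([ 0.26, -0.1 ,  0.83]), array([ 0.002, -0.001, -0.005]))
```

```bash
python3 -m handwheel '{"series": [[[0.2,-0.1,0.5,0,0,-0.005,0],[0.2,-0.1,0.8,0,0,-0.005,0],[0.2,-0.1,0.9,0,0,-0.005,0],[0.2,-0.1,0.9,0,0,-0.005,0]]]}'
```

```text
time: 6.98
tool_pos: [525.3, 327.5, 36.6]
tcp_rot: [179.9, -0.1, 91.2]
ft_force: [-6.3, -3.1, 12.4]
finger_gap: 39.0
grip_force: 64.5
```

```bash
python3 -m handwheel '{"series": [[[0,0,0,0,0,0,0.8],[0,0,0,0,0,0,0.8],[0,0,0,0,0,0,0.8],[0,0,-2,0,0,0,0.8],[0,0,-8,0,0,0,0.8],[0,0,-14,0,0,0,0.8],[0,0,-18,0,0,0,0.8],[0,0,-18,0,0,0,0.8]]]}'
python3 - <<'E'
from h import *
from bench import status
st=status.sense()
for X,y in[((395,120,230),70),((395,0,230),50),((399.5,-235.5,200),26.3)]: print(delta(st,X,y))
E
```

```text
time: 7.98
tool_pos: [527.1, 328.2, 221.0]
tcp_rot: [179.5, -0.3, 91.1]
ft_force: [-0.6, 0.0, -0.4]
finger_gap: 68.5
grip_force: 0.0
(array([-20.54, -13.62,  -1.12]), array([ 0.008, -0.006,  0.369]))
(array([-32.54, -13.86,  -1.18]), array([ 0.007, -0.008,  0.718]))
(array([-56.11, -13.91,   1.71]), array([ 0.006, -0.009,  1.132]))
```

```bash
python3 -m handwheel '{"series": [[[-5,-4,-1,0,0,0.1,0.8],[-10,-8,-1,0,0,0.2,0.8],[-15,-11,-1,0,0,0.3,0.8],[-20.5,-13.6,-1,0,0,0.4,0.85],[-26.5,-13.8,-1,0,0,0.55,0.85],[-32.5,-13.9,-1,0,0,0.72,0.85],[-38.5,-13.9,-1,0,0,0.87,0.85],[-44.5,-13.9,0,0,0,1,0.85],[-50.5,-13.9,1,0,0,1.13,0.85],[-56.1,-13.9,3,0,0,1.13,0.85],[-56.1,-13.9,7,0,0,1.13,0.85],[-56.1,-13.9,12,0,0,1.13,0.85]]]}'
python3 - <<'E'
from h import *
from bench import status
st=status.sense()
for z in(30,5): print(delta(st,(399.8,-235.6,z),26.3))
E
```

```text
time: 9.48
tool_pos: [396.7, -238.1, 93.2]
tcp_rot: [179.9, -0.0, 26.3]
ft_force: [-0.3, -0.3, -0.3]
finger_gap: 72.4
grip_force: 0.0
(array([ 0.38, -0.1 ,  6.32]), array([ 0.001, -0.001, -0.   ]))
(array([ 0.38, -0.1 ,  8.82]), array([ 0.001, -0.001, -0.   ]))
```

```bash
python3 -m handwheel '{"series": [[[0.4,-0.1,4,0,0,0,0.85],[0.4,-0.1,7,0,0,0,0.85],[0.4,-0.1,8.6,0,0,0,0.85],[0.4,-0.1,8.6,0,0,0,0.85],[0.4,-0.1,8.6,0,0,0,0],[0.4,-0.1,8.6,0,0,0,0],[0.4,-0.1,8.6,0,0,0,0],[0.4,-0.1,8.6,0,0,0,0]]]}'
python3 - <<'E'
from h import *
from bench import status
s=status.sense()
for X,y in[((395,-60,220),40),((395,120,220),70),((500,241,220),91)]: print(delta(s,X,y))
E
```

```text
time: 10.48
tool_pos: [401.2, -235.2, 9.6]
tcp_rot: [179.8, -0.1, 26.4]
ft_force: [-0.1, 1.6, 6.1]
finger_gap: 38.6
grip_force: 61.2
(array([  7.27, -15.91, -21.07]), array([ 0.003, -0.001, -0.237]))
(array([ 15.27, -32.03, -21.11]), array([ 0.003, -0.   , -0.761]))
(array([ 30.06, -38.2 , -21.11]), array([ 0.003,  0.   , -1.127]))
```

```bash
python3 -m handwheel '{"series": [[[0,0,-3,0,0,0,0],[0,0,-9,0,0,0,0],[2,-4,-14,0,0,-0.05,0],[4,-9,-18,0,0,-0.1,0],[6,-13,-21,0,0,-0.2,0],[8.5,-18.5,-21,0,0,-0.35,0],[11,-23,-21,0,0,-0.5,0],[13,-27.5,-21,0,0,-0.65,0],[15.3,-32,-21,0,0,-0.8,0],[20.3,-34,-21,0,0,-0.95,0],[25.3,-36,-21,0,0,-1.1,0],[30,-38.2,-21,0,0,-1.13,0]]]}'
python3 - <<'E'
from h import *
from bench import status
s=status.sense()
for z in (110,48): print(delta(s,(527.6,242.2,z),91.1))
E
```

```text
time: 11.98
tool_pos: [499.6, 242.9, 217.9]
tcp_rot: [180.0, 0.0, 91.3]
ft_force: [0.5, -0.7, -2.4]
finger_gap: 38.6
grip_force: 62.0
(array([-0.14,  2.8 , 10.8 ]), array([0.001, 0.   , 0.004]))
(array([-0.14,  2.79, 17.  ]), array([0.001, 0.   , 0.004]))
```

```bash
python3 -m handwheel '{"series": [[[-0.1,2.8,6,0,0,0,0],[-0.1,2.8,11,0,0,0,0],[-0.1,2.8,15,0,0,0,0],[-0.1,2.8,16.7,0,0,0,0],[-0.1,2.8,17,0,0,0,0],[-0.1,2.8,17,0,0,0,0]]]}'
python3 - <<'E'
from h import *
from bench import status,eyes
import cv2
st=status.sense();print(st["tool_pos"],st["tcp_rot"],delta(st,(527.6,242.0,39.5),91.1))
s=eyes.snapshot("wrist");cv2.imwrite("pics/w3.png",s["img"][:,:,::-1]);np.savez("w3.npz",**s)
E
```

```text
time: 12.72
tool_pos: [528.1, 241.4, 49.9]
tcp_rot: [179.8, -0.1, 91.1]
ft_force: [0.7, 0.5, -2.6]
finger_gap: 38.8
grip_force: 61.8
[528.10002158 241.4040305   49.85259199] [ 1.79836274e+02 -5.47102753e-02  9.11451497e+01] (array([ 0.06, -0.05,  1.04]), array([ 0.003, -0.001,  0.001]))
```

View pics/w3.png

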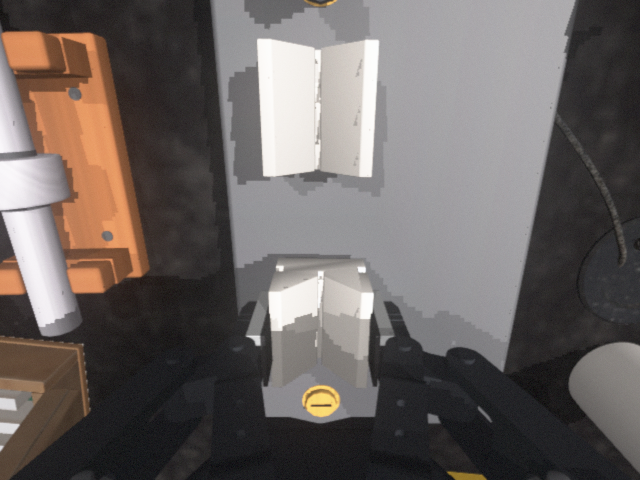

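The first V-block stands square at (261–376, 41–177) with its V line at column 318, in line with the held block and the plug at (321, 402).

```bash
python3 -m handwheel '{"series": [[[0.1,0,0.6,0,0,0,0],[0.1,0,1,0,0,0,0],[0.1,0,1.1,0,0,0,0],[0.1,0,1.1,0,0,0,0]]]}'
python3 - <<'E'
from h import *
s=dict(np.load("w3.npz"))
for p in[(261,42),(376,41),(373,177),(264,175)]: print(ray(s,p,64).round(1))
for p in[(320,50),(317,172)]: print(ray(s,p,51).round(1))
print(ray(s,(321,402),34))
E
```

```text
time: 13.28
tool_pos: [527.5, 242.3, 39.6]
tcp_rot: [179.9, -0.0, 91.2]
ft_force: [-8.7, -2.9, 18.4]
finger_gap: 39.0
grip_force: 64.6
[507.3 347.2  64. ]
[545.1 348.2  64. ]
[547.1 303.6  64. ]
[506.9 303.5  64. ]
[526.7 347.3  51. ]
[526.4 303.1  51. ]
[530.8953695 169.0934555  34.       ]
```

```bash
python3 -m handwheel '{"series": [[[0,0,0,0,0,0,0.75],[0,0,0,0,0,0,0.75],[0,0,0,0,0,0,0.75],[0,0,-3,0,0,0,0.75],[0,0,-8,0,0,0,0.75],[1,-3,-13,0,0,-0.18,0.85],[2,-8,-14,0,0,-0.36,0.85],[3.5,-13.5,-14,0,0,-0.54,0.85],[5.5,-13.5,-14,0,0,-0.72,0.85],[5.5,-13.5,-14,0,0,-0.9,0.85],[5.5,-13.5,-14,0,0,-1.08,0.85],[5.5,-13.5,-14,0,0,-1.26,0.85]]]}'
python3 - <<'E'
from h import *
from bench import status
s=status.sense()
print(delta(s,(392.5,294.5,180),269.8),s["joint_pos"].round(1))
E
```

```text
time: 14.78
tool_pos: [390.5, 294.3, 176.7]
tcp_rot: [-180.0, -0.0, 163.7]
ft_force: [-0.2, -0.3, -0.7]
finger_gap: 72.7
grip_force: 0.0
(array([-0.19,  0.08, -0.33]), array([ 0.   , -0.   , -1.852])) [ 31.   -8.1 106.5  -0.   81.6 -42.7]
```

```bash
python3 -m handwheel '{"series": [[[-0.1,0,-0.3,0,0,-0.18,0.85],[-0.1,0,-0.3,0,0,-0.36,0.85],[-0.1,0,-0.3,0,0,-0.54,0.85],[-0.1,0,-0.3,0,0,-0.72,0.85],[-0.1,0,-0.3,0,0,-0.9,0.85],[-0.1,0,-0.3,0,0,-1.08,0.85],[-0.1,0,-0.3,0,0,-1.26,0.85],[-0.1,0,-0.3,0,0,-1.44,0.85],[-0.1,0,-0.3,0,0,-1.62,0.85],[-0.1,0,-0.3,0,0,-1.8,0.85],[-0.1,0,-0.3,0,0,-1.84,0.85],[-0.1,0,-0.3,0,0,-1.84,0.85]]]}'
python3 - <<'E'
from bench import status,eyes
import cv2,numpy as np
s=eyes.snapshot("wrist"); np.savez("w4.npz",**s)
cv2.imwrite("pics/w4.png",s["img"][:,:,::-1])
print(status.sense()["joint_pos"].round(1))
E
```

```text
time: 16.27
tool_pos: [391.5, 293.9, 179.6]
tcp_rot: [180.0, -0.0, -91.3]
ft_force: [0.6, 0.7, 0.3]
finger_gap: 72.7
grip_force: 0.0
[  30.9   -8.1  106.2    0.    81.9 -147.8]
```

View pics/w4.png

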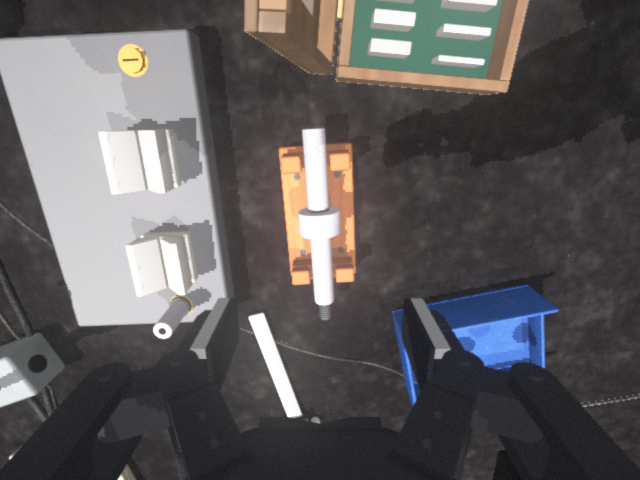

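Both V-blocks stand in line on the plate. The shaft lies centred between the open fingers: plain end at (314, 129), thread tip at (325, 318), collar at (300–340, 207–238).

```bash
python3 - <<'E'
from h import *
from bench import status
s=dict(np.load("w4.npz"));print((-s["R"].T@s["t"]).round())
P=[ray(s,p,z) for p,z in[((314,130),37),((324.5,318),37),((300,224),37),((340,220),37),((319,208),50),((322,238),50)]]
for p in P: print(p.round(1))
d=P[1]-P[0];print("yaw",np.degrees(np.arctan2(d[1],d[0])),np.linalg.norm(d))
st=status.sense();c=P[0]+(P[1]-P[0])*76/170;print(c)
for z in(60,19): print(delta(st,(c[0],c[1],z),270.3))
E
```

```text
[390. 211. 323.]
[395.2 220.7  37. ]
[390.  390.5  37. ]
[409.3 297.5  37. ]
[375.1 294.7  37. ]
[392.6 280.4  50. ]
[390.7 306.1  50. ]
yaw 91.75458840012789 169.88255038014884
[392.88642298 296.59869731  37.        ]
(array([-0.28, -0.13, 11.97]), array([ 0.   , -0.   , -0.028]))
(array([-0.28, -0.13, 16.07]), array([ 0.   , -0.   , -0.028]))
```

```bash
python3 -m handwheel '{"series": [[[-0.2,-0.1,5,0,0,-0.03,0.85],[-0.2,-0.1,10,0,0,-0.03,0.85],[-0.2,-0.1,13,0,0,-0.03,0.85],[-0.2,-0.1,15,0,0,-0.03,0.85],[-0.2,-0.1,16,0,0,-0.03,0.85],[-0.2,-0.1,16,0,0,-0.03,0.85],[-0.2,-0.1,16,0,0,-0.03,0],[-0.2,-0.1,16,0,0,-0.03,0],[-0.2,-0.1,16,0,0,-0.03,0],[-0.2,-0.1,16,0,0,-0.03,0]]]}' 60
```

```text
time: 17.58
tool_pos: [393.9, 296.5, 21.2]
tcp_rot: [-179.9, 0.1, -89.5]
ft_force: [0.6, -0.8, 6.5]
finger_gap: 34.4
grip_force: 59.6
```

```bash
python3 -m handwheel '{"series": [[[0,0,-2,0,0,0,0],[0,0,-5,0,0,0,0],[0,0,-10,0,0,0,0],[0,0,-15,0,0,0.15,0],[0,0,-16,0,0,0.33,0],[0,0,-16,0,0,0.51,0],[0,0,-16,0,0,0.69,0],[0,0,-16,0,0,0.87,0],[0,0,-16,0,0,1.05,0],[0,0,-16,0,0,1.23,0],[0,0,-16,0,0,1.41,0],[0,0,-16,0,0,1.59,0]]]}'
python3 - <<'E'
from h import *
from bench import status
s=status.sense();print(delta(s,(526.5,286,181),91.1))
E
```

```text
time: 19.08
tool_pos: [391.9, 295.5, 178.9]
tcp_rot: [-180.0, -0.1, 179.0]
ft_force: [-0.3, -0.2, -3.2]
finger_gap: 34.2
grip_force: 61.0
(array([-13.47,  -0.73,  -0.23]), array([-2.000e-03, -1.000e-03,  1.535e+00]))
```

```bash
python3 -m handwheel '{"series": [[[-2,0,-0.2,0,0,0.18,0],[-4,0,-0.2,0,0,0.36,0],[-6,0,-0.2,0,0,0.54,0],[-8,-0.2,-0.2,0,0,0.72,0],[-10,-0.4,-0.2,0,0,0.9,0],[-12,-0.7,-0.2,0,0,1.08,0],[-13.5,-0.7,-0.2,0,0,1.26,0],[-13.5,-0.7,-0.2,0,0,1.44,0],[-13.5,-0.7,-0.2,0,0,1.53,0],[-13.5,-0.7,-0.2,0,0,1.53,0]]]}'
python3 - <<'E'
from bench import status,eyes
import cv2,numpy as np
s=eyes.snapshot("wrist"); np.savez("w5.npz",**s)
cv2.imwrite("pics/w5.png",s["img"][:,:,::-1])
E
```

```text
time: 20.32
tool_pos: [526.9, 287.2, 180.8]
tcp_rot: [-179.9, 0.0, 91.8]
ft_force: [0.0, -0.1, -4.6]
finger_gap: 34.2
grip_force: 61.0
```

View pics/w5.png

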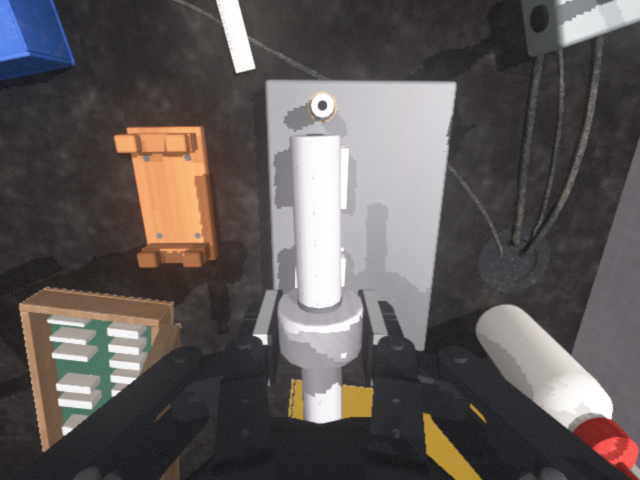

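The shaft is held with its plain end at (317, 137), facing the post at (322, 106). The V-blocks show below it at columns 295–348.

```bash
python3 - <<'E'
from h import *
from bench import status
s=dict(np.load("w5.npz"))
a=ray(s,(317,137),196.6);b=ray(s,(320,300),196.6);print(a,b,ray(s,(322,106),72))
d=a-b;print(np.degrees(np.arctan2(d[1],d[0])))
st=status.sense();print(st["tool_pos"],st["tcp_rot"])
for z in(80,54): print(delta(st,(526.6,285.3,z),91.1))
E
```

```text
[524.2835248  363.29336593 196.6       ] [527.31555896 298.66363944 196.6       ] [526.15770937 376.86191329  72.        ]
92.68600051401877
[527.00733066 287.25185651 181.03239625] [-1.79919190e+02  2.77241472e-02  9.18405656e+01]
(array([-0.19, -0.03, 10.1 ]), array([-0.001,  0.   ,  0.013]))
(array([-0.19, -0.03, 12.7 ]), array([-0.001,  0.   ,  0.013]))
```

```bash
python3 -m handwheel '{"series": [[[-0.2,0,5,0,0,0.02,0],[-0.2,0,9,0,0,0.02,0],[-0.2,0,11.5,0,0,0.02,0],[-0.2,0,12.7,0,0,0.02,0],[-0.2,0,12.7,0,0,0.02,0],[-0.2,0,12.7,0,0,0.02,0]]]}'
python3 - <<'E'
from h import *
from bench import status
st=status.sense();print(delta(st,(526.6,285.2,46.5),90.7))
E
```

```text
time: 21.12
tool_pos: [528.7, 285.9, 56.4]
tcp_rot: [179.9, -0.1, 90.6]
ft_force: [-0.3, -0.5, -3.9]
finger_gap: 34.2
grip_force: 60.9
(array([-0.07, -0.21,  0.99]), array([ 0.002, -0.001, -0.002]))
```

```bash
python3 -m handwheel '{"series": [[[0,-0.15,0.4,0,0,0,0],[0,-0.15,0.7,0,0,0,0],[0,-0.15,0.9,0,0,0,0],[0,-0.15,0.95,0,0,0,0],[0,-0.15,0.95,0,0,0,0]]]}'
```

```text
time: 21.75
tool_pos: [526.3, 285.6, 46.8]
tcp_rot: [180.0, -0.0, 90.6]
ft_force: [-6.3, -2.6, 9.6]
finger_gap: 33.9
grip_force: 62.0
```

```bash
python3 -m handwheel '{"series": [[[0,0,0,0,0,0,0.6],[0,0,0,0,0,0,0.6],[0,0,0,0,0,0,0.6],[0,0,-3,0,0,0,0.7],[0,0,-8,0,0,0,0.7],[0,0,-14,0,0,0,0.7],[0,0,-18,0,0,0,0.7],[0,0,-18,0,0,0,0.7]]]}'
python3 - <<'E'
from h import *
from bench import status,eyes
import cv2
s=eyes.snapshot("wrist"); np.savez("w6.npz",**s)
cv2.imwrite("pics/w6.png",s["img"][:,:,::-1])
st=status.sense()
for X,y in[((395,120,230),70),((395,-20,230),40)]: print(delta(st,X,y))
E
```

```text
time: 22.75
tool_pos: [528.5, 286.5, 230.6]
tcp_rot: [179.5, -0.2, 90.6]
ft_force: [-0.0, 0.2, -0.6]
finger_gap: 59.5
grip_force: 0.0
(array([-16.46, -13.39,  -0.33]), array([ 0.004, -0.002,  0.359]))
(array([-30.46, -13.53,  -0.36]), array([ 0.003, -0.003,  0.883]))
```

View pics/w6.png

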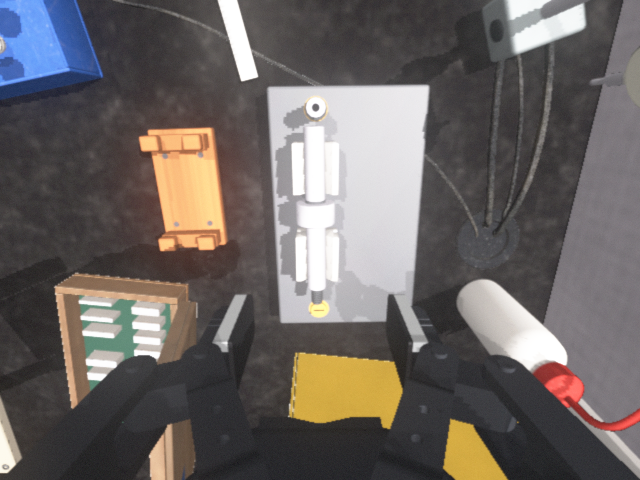

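The shaft lies in both V-blocks with its plain end at (314, 124), just short of the post at (316, 108). The collar, at (316, 213), is free. Gauges next.

```bash
python3 -m handwheel '{"series": [[[-4,-4,0,0,0,0.1,0.7],[-8.5,-8,0,0,0,0.2,0.6],[-12.5,-11,0,0,0,0.3,0.5],[-16.5,-13.5,0,0,0,0.4,0.5],[-22,-13.5,0,0,0,0.5,0.5],[-28,-13.5,0,0,0,0.6,0.4],[-34,-13.5,0,0,0,0.6,0.4],[-40,-13.5,0,0,0,0.6,0.4],[-45,-13.5,0,0,0,0.45,0.4],[-49,-13,2,0,0,0.3,0.4],[-49,-10,5,0,0,0.15,0.4],[-49,-6,6,0,0,0.1,0.4]]]}'
python3 - <<'E'
from h import *
from bench import status,eyes
s=dict(np.load("w6.npz"))
for n,p,z in[("plain",(314,124),62),("thr",(318,303),62),("post",(316,108),72),("colL",(297,214),62),("colR",(335,214),62),("plug",(319,311),34)]:print(n,ray(s,p,z).round(1))
st=status.sense();print(st["joint_pos"].round(1),delta(st,(500,-194,170),85.2))
w=dict(np.load("w1.npz"));print("binder corner",ray(w,(289,86),0),ray(w,(289,86),300), "cab corner",ray(w,(466,166),0),ray(w,(466,166),300))
E
```

```text
time: 24.3
tool_pos: [469.1, -205.0, 160.8]
tcp_rot: [-179.7, -0.1, 84.9]
ft_force: [0.0, -0.1, 1.2]
finger_gap: 34.2
grip_force: 0.0
plain [524.8 364.   62. ]
thr [529.7 191.8  62. ]
post [526.5 376.6  72. ]
colL [509.5 284.6  62. ]
colR [544.6 284.8  62. ]
plug [531.1 165.9  34. ]
[-29.3  -3.3 103.8  -0.   79.9 -24.2] (array([ 1.38,  2.97, -0.93]), array([-0.006, -0.003, -0.006]))
binder corner [502.14836587 -93.10814372   0.        ] [ 491.96188526 -125.13566605  300.        ] cab corner [ 514.12469319 -331.74780537    0.        ] [ 495.84136238 -202.43792103  300.        ]
```

```bash
cat > g.py <<'E'
from h import *
from bench import status,eyes
import cv2,sys
def find(exp,h,thr=170):
    s=eyes.snapshot("wrist");g=s["img"].min(2)
    u=proj(s,[*exp,h]);print("exp px",u.round())
    n,l,st,c=cv2.connectedComponentsWithStats((g>thr).astype(np.uint8))
    for i in range(1,n):
        if st[i,4]>60 and np.linalg.norm(c[i]-u)<60:
            k=max(cv2.findContours((l==i).astype(np.uint8),0,1)[0],key=len)
            P=np.array([ray(s,p[0],h)[:2] for p in k]).astype(np.float32)
            b=cv2.minAreaRect(P);q=cv2.boxPoints(b);e=[q[1]-q[0],q[2]-q[1]];e=max(e,key=np.linalg.norm)
            print("centre",np.round(b[0],1),"size",np.round(b[1],1),"long axis yaw",round(np.degrees(np.arctan2(e[1],e[0]))%180,1),"px",c[i].round())
E
python3 - <<'E'
from g import *
find((531,-194),30);find((629,-209),20)
E
```

```text
exp px [395. 204.]
centre [ 533.5 -191.3] size [35.8 18.2] long axis yaw 88.4 px [398. 200.]
exp px [507. 211.]
centre [ 628.7 -206.5] size [36.7 21. ] long axis yaw 57.0 px [507. 208.]
```

```bash
python3 - <<'E'
from g import *
for t in(215,235): find((531,-194),30,t);find((629,-209),20,t)
s=eyes.snapshot("wrist")["img"].min(2);print(s[200,380:416],s[190:215,398])
E
```

```text
exp px [393. 206.]
centre [ 529.6 -192. ] size [35.9 13.5] long axis yaw 88.2 px [391. 203.]
exp px [509. 210.]
centre [ 629.4 -206.9] size [36.1 19.9] long axis yaw 57.5 px [510. 207.]
exp px [394. 205.]
centre [ 530.7 -192.1] size [11.7 35.7] long axis yaw 91.2 px [393. 202.]
exp px [507. 208.]
centre [ 631.1 -208. ] size [35.7 16.6] long axis yaw 59.1 px [511. 206.]
[122 182 216 223 228 231 246 255 255 255 255 255 255 255 255 255 255 255
 255 189 103 106 106 108 108 112 108 113 114 111 113 112 111 110 110 110] [255 255 255 255 255 255 255 255 255 255 255 255 255 255 255 255 255 254
 252 246 236 228 219 205 198]
```

```bash
python3 - <<'E'
from g import *
s=eyes.snapshot("wrist");np.savez("w7.npz",**s);im=s["img"][:,:,::-1]
o=np.hstack([cv2.resize(im[170:240,360:425],None,fx=6,fy=6,interpolation=cv2.INTER_CUBIC),cv2.resize(im[175:245,475:540],None,fx=6,fy=6,interpolation=cv2.INTER_CUBIC)])
o=(255*(o/255.)**2.5).astype(np.uint8);print(o.shape);cv2.imwrite("pics/c7.png",o)
E
```

```text
(420, 780, 3)
```

View pics/c7.png

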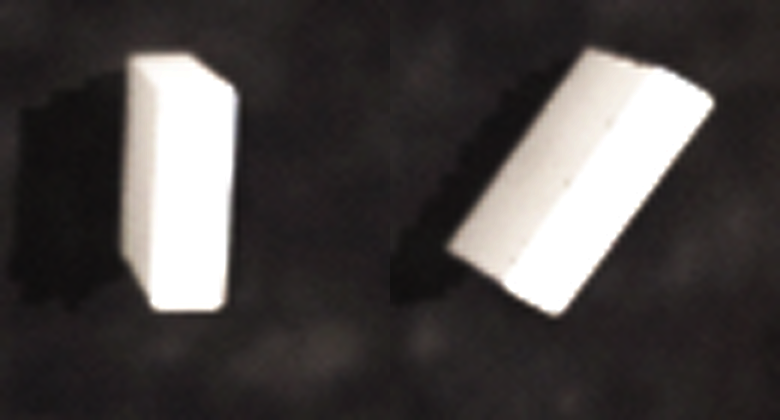

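The enlarged crop shows B's top face with corners (160, 88), (237, 92), (226, 308) and (152, 308). A's top face has corners (652, 65), (713, 100), (556, 315) and (505, 288). Their lower edges are visible too.

```bash
python3 - <<'E'
from g import *
from scipy.optimize import minimize_scalar
s=dict(np.load("w7.npz"))
B=lambda x,y:((x+.5)/6-.5+360,(y+.5)/6-.5+170)
A=lambda x,y:((x-390+.5)/6-.5+475,(y+.5)/6-.5+175)
for n,h,T,bt in[("B",30,[B(160,88),B(237,92),B(226,308),B(152,308)],[B(128,55),None,None,B(122,255)]),("A",20,[A(652,65),A(713,100),A(556,315),A(505,288)],[A(585,48),None,None,A(450,248)])]:
    for t,b in zip(T,bt):
        if b: m=minimize_scalar(lambda q:np.linalg.norm(ray(s,t,q)-[0,0,q]-ray(s,b,0)),bounds=(0,60),method="bounded");print(n,"h",m.x,m.fun)
    P=np.array([ray(s,p,h)[:2] for p in T]);d=P[0]+P[1]-P[2]-P[3]
    print(n,P.mean(0).round(1),[round(float(np.linalg.norm(P[i]-P[i-1])),1) for i in range(4)],"yaw",np.degrees(np.arctan2(d[1],d[0])))
st=status.sense();print(st["tool_pos"],st["tcp_rot"])
c=(531.3,-193.8)
for z in(60,6): print(delta(st,(*c,z),86))
E
```

```text
B h 26.355730285700222 0.036822510929431874
B h 27.762334441250047 0.3849662681944169
B [ 531.  -194.4] [30.7, 10.4, 30.1, 10.3] yaw 86.18035329904892
A h 17.66657382862585 0.831895646942903
A h 18.897181381510414 0.8096465191232112
A [ 633.2 -209.4] [35.7, 10.6, 35.6, 9.0] yaw 58.277004502385786
[ 470.50647303 -205.18894648  165.54912727] [1.79982893e+02 1.88410510e-02 8.48171664e+01]
(array([ 1.69,  5.95, 10.56]), array([ 0.   ,  0.   , -0.021]))
(array([ 1.69,  5.95, 15.96]), array([ 0.   ,  0.   , -0.021]))
```

```bash
python3 -m handwheel '{"series": [[[1.7,6,0,0,0,-0.02,0.45],[1.7,6,5,0,0,-0.02,0.45],[1.7,6,10,0,0,-0.02,0.45],[1.7,6,13,0,0,-0.02,0.45],[1.7,6,15,0,0,-0.02,0.45],[1.7,6,16,0,0,-0.02,0.45],[1.7,6,16,0,0,-0.02,0.45],[1.7,6,16,0,0,-0.02,0],[1.7,6,16,0,0,-0.02,0],[1.7,6,16,0,0,-0.02,0],[1.7,6,16,0,0,-0.02,0]]]}' 40
python3 - <<'E'
from h import *
from bench import status
s=status.sense()
for X,y in[((531,-194,120),86),((400,-160,230),70),((395,-20,230),75),((395,120,230),85),((530,286,230),91.1)]: print(delta(s,X,y))
E
```

```text
time: 26.08
tool_pos: [533.5, -194.2, 6.9]
tcp_rot: [179.9, 0.1, 86.0]
ft_force: [-1.6, 0.0, 6.5]
finger_gap: 8.5
grip_force: 40.4
(array([-1.000e-02, -2.200e-01, -1.132e+01]), array([ 0.002,  0.001, -0.   ]))
(array([  2.45, -13.5 , -22.35]), array([0.002, 0.001, 0.279]))
(array([ 16.38, -14.98, -22.37]), array([0.002, 0.001, 0.192]))
(array([ 30.35, -15.96, -22.38]), array([0.002, 0.001, 0.017]))
(array([ 47.85,  -3.65, -22.37]), array([ 0.002,  0.001, -0.089]))
```

```bash
python3 -m handwheel '{"series": [[[0,-0.2,-4,0,0,0,0],[0,-2,-10,0,0,0,0],[0,-7,-15,0,0,0,0],[1,-12.5,-19,0,0,0,0],[5,-15,-22.4,0,0,0,0],[11,-15,-22.4,0,0,0,0],[17,-15,-22.4,0,0,0,0],[23,-15.5,-22.4,0,0,0,0],[29,-16,-22.4,0,0,0,0],[34,-13,-22.4,0,0,-0.04,0],[39,-10,-22.4,0,0,-0.09,0],[44,-6,-22.4,0,0,-0.09,0]]]}'
python3 - <<'E'
from h import *
from bench import status
s=status.sense()
for z in (120,46): print(delta(s,(596.5,285.5,z),91.1))
E
```

```text
time: 27.58
tool_pos: [502.9, 250.5, 229.8]
tcp_rot: [179.9, -0.0, 91.3]
ft_force: [0.9, -0.3, 1.1]
finger_gap: 8.2
grip_force: 39.6
(array([ 3.29,  9.43, 10.99]), array([ 0.001, -0.   ,  0.003]))
(array([ 3.29,  9.42, 18.39]), array([ 0.001, -0.   ,  0.003]))
```

```bash
python3 -m handwheel '{"series": [[[1.6,5,0,0,0,0,0],[3.3,9.4,2,0,0,0,0],[3.3,9.4,7,0,0,0,0],[3.3,9.4,12,0,0,0,0],[3.3,9.4,16,0,0,0,0],[3.3,9.4,18,0,0,0,0],[3.3,9.4,18.3,0,0,0,0],[3.3,9.4,18.3,0,0,0,0],[3.3,9.4,18.3,0,0,0,0]]]}'
python3 - <<'E'
from h import *
from bench import status
s=status.sense()
print(delta(s,(596.5,285.5,37),91.1))
E
```

```text
time: 28.7
tool_pos: [597.1, 283.9, 48.8]
tcp_rot: [179.8, -0.1, 91.1]
ft_force: [0.4, 0.7, 0.2]
finger_gap: 8.3
grip_force: 39.6
(array([ 0.16, -0.06,  1.18]), array([ 0.004, -0.001,  0.001]))
```

```bash
python3 -m handwheel '{"series": [[[0.1,0,0.5,0,0,0,0],[0.1,0,0.8,0,0,0,0],[0.1,0,1.0,0,0,0,0],[0.1,0,1.15,0,0,0,0],[0.1,0,1.2,0,0,0,0],[0.1,0,1.2,0,0,0,0]]]}'
```

```text
time: 29.45
tool_pos: [595.4, 284.3, 36.8]
tcp_rot: [-180.0, 0.0, 91.2]
ft_force: [-10.8, -4.6, 19.0]
finger_gap: 8.4
grip_force: 42.5
```

```bash
python3 -m handwheel '{"series": [[[0,0,0,0,0,0,0.35],[0,0,0,0,0,0,0.35],[0,0,0,0,0,0,0.35],[0,0,-1.5,0,0,0,0.35],[0,0,-6,0,0,0,0.35],[0,0,-12,0,0,0,0.35],[0,0,-18,0,0,0,0.35],[0,0,-19,0,0,0,0.35],[0,0,-19,0,0,0,0.35]]]}'
python3 - <<'E'
from g import *
find((596,285),60,235)
s=status.sense();print(s["tool_pos"])
for X,y in[((395,120,230),85),((395,-150,230),65),((629,-209,170),58)]: print(delta(s,X,y))
E
```

```text
time: 30.58
tool_pos: [596.2, 284.5, 226.2]
tcp_rot: [179.8, -0.1, 91.1]
ft_force: [-0.2, 0.2, -0.8]
finger_gap: 29.5
grip_force: 0.0
exp px [318. 212.]
centre [595.6 284.7] size [ 9.3 30.3] long axis yaw 91.1 px [318. 212.]
centre [548.9 248.4] size [40.6  3.7] long axis yaw 88.5 px [269. 244.]
[595.19943475 284.12281477 223.8264241 ]
(array([-16.01, -20.34,  -0.6 ]), array([-0.001,  0.   ,  0.107]))
(array([-43.  , -20.88,  -0.6 ]), array([-0.   ,  0.   ,  0.456]))
(array([-49.37,   2.4 ,   5.39]), array([-0.   ,  0.   ,  0.578]))
```

```bash
python3 -m handwheel '{"series": [[[-4,-5,-0.6,0,0,0.05,0.35],[-8,-10,-0.6,0,0,0.1,0.35],[-12,-15,-0.6,0,0,0.15,0.35],[-16,-20.3,-0.6,0,0,0.2,0.35],[-22,-20.5,-0.6,0,0,0.3,0.35],[-28,-20.5,-0.6,0,0,0.4,0.35],[-34,-20.8,-0.6,0,0,0.5,0.35],[-40,-20.8,-0.6,0,0,0.58,0.4],[-45,-19,0,0,0,0.58,0.4],[-48.5,-14.5,2,0,0,0.58,0.4],[-49.2,-9,4,0,0,0.58,0.4],[-49.2,-4,5.4,0,0,0.58,0.4]]]}'
python3 -m handwheel '{"series": [[[0,0,0,0,0,0,0.4],[0,0,0,0,0,0,0.4]]]}'
python3 - <<'E'
from g import *
for t in(225,240,250): find((631,-209),20,t)
st=status.sense();print(st["tool_pos"],st["joint_pos"].round(1))
for z in(60,4): print(delta(st,(631.5,-209,z),58.3))
E
```

```text
time: 32.12
tool_pos: [564.9, -208.7, 165.8]
tcp_rot: [-179.7, 0.0, 57.8]
ft_force: [-0.2, -0.1, 0.8]
finger_gap: 33.9
grip_force: 0.0
time: 32.38
tool_pos: [563.9, -207.8, 167.9]
tcp_rot: [-179.7, 0.0, 57.9]
ft_force: [0.2, -0.5, 0.2]
finger_gap: 34.0
grip_force: 0.0
exp px [389. 178.]
centre [ 633.3 -208.8] size [36.6 11. ] long axis yaw 57.7 px [391. 176.]
exp px [388. 178.]
centre [ 633.4 -208.8] size [35.9 10.4] long axis yaw 57.9 px [390. 175.]
exp px [386. 177.]
centre [ 633.3 -209. ] size [36.1  9.8] long axis yaw 57.1 px [389. 175.]
[ 564.72267245 -208.60400023  171.08788745] [-25.1   9.7  89.2  -0.   81.1   7. ]
(array([ 3.52,  5.67, 11.11]), array([ 0.001,  0.   , -0.007]))
(array([ 3.52,  5.66, 16.71]), array([ 0.001,  0.   , -0.007]))
```

```bash
python3 -m handwheel '{"series": [[[3.6,5.8,0,0,0,0,0.4],[3.6,5.8,5,0,0,0,0.4],[3.6,5.8,10,0,0,0,0.4],[3.6,5.8,14,0,0,0,0.4],[3.6,5.8,16,0,0,0,0.4],[3.6,5.8,16.7,0,0,0,0.4],[3.6,5.8,16.7,0,0,0,0.4],[3.6,5.8,16.7,0,0,0,0],[3.6,5.8,16.7,0,0,0,0],[3.6,5.8,16.7,0,0,0,0],[3.6,5.8,16.7,0,0,0,0]]]}' 40
python3 - <<'E'
from h import *
from bench import status
s=status.sense()
for X,y in[((631,-209,120),58),((400,-170,240),65),((395,120,240),85),((500,250,240),91.1)]: print(delta(s,X,y))
E
```

```text
time: 33.9
tool_pos: [635.1, -209.4, 5.5]
tcp_rot: [179.8, -0.0, 57.9]
ft_force: [-1.2, -0.4, 5.4]
finger_gap: 7.7
grip_force: 41.4
(array([ -0.18,  -0.33, -11.45]), array([ 0.003, -0.001, -0.001]))
(array([ -9.14, -21.93, -23.52]), array([ 0.003, -0.   , -0.124]))
(array([ 15.17, -37.76, -23.56]), array([ 0.003,  0.   , -0.473]))
(array([ 31.76, -35.77, -23.55]), array([ 0.003,  0.   , -0.579]))
```

```bash
python3 -m handwheel '{"series": [[[0,0,-4,0,0,0,0],[-0.5,-1.5,-10,0,0,0,0],[-2.5,-6,-15,0,0,0,0],[-4.5,-11,-19,0,0,0,0],[-7,-17,-23,0,0,0,0],[-9.1,-22,-23.5,0,0,-0.05,0],[-4.1,-25.2,-23.5,0,0,-0.12,0],[1,-28.5,-23.5,0,0,-0.2,0],[6,-31.5,-23.5,0,0,-0.3,0],[11,-34.7,-23.5,0,0,-0.4,0],[15.2,-37.7,-23.5,0,0,-0.5,0],[20.5,-37.3,-23.5,0,0,-0.58,0]]]}'
python3 - <<'E'
from h import *
from bench import status
s=status.sense()
for X in ((540,250,240),(595.6,284.8,180),(595.6,284.8,78)): print(delta(s,X,91.1))
E
```

```text
time: 35.4
tool_pos: [425.8, 165.4, 239.6]
tcp_rot: [179.9, -0.0, 91.4]
ft_force: [0.9, -1.5, 0.2]
finger_gap: 8.0
grip_force: 40.5
(array([ 8.180e+00,  1.163e+01, -1.000e-02]), array([ 0.002, -0.001,  0.006]))
(array([11.51, 17.26,  6.01]), array([ 0.002, -0.001,  0.006]))
(array([11.51, 17.23, 16.21]), array([ 0.002, -0.001,  0.006]))
```

```bash
python3 -m handwheel '{"series": [[[4,6,0,0,0,0,0],[8,11.5,0,0,0,0,0],[11.5,17.2,2,0,0,0,0],[11.5,17.2,6,0,0,0,0],[11.5,17.2,11,0,0,0,0],[11.5,17.2,14,0,0,0,0],[11.5,17.2,15.5,0,0,0,0],[11.5,17.2,15.8,0,0,0,0],[11.5,17.2,15.8,0,0,0,0],[11.5,17.2,15.8,0,0,0,0]]]}'
python3 - <<'E'
from g import *
s=status.sense();print(s["tool_pos"],s["tcp_rot"])
print(delta(s,(595.5,284.7,65.5),91.1))
E
```

```text
time: 36.65
tool_pos: [597.4, 281.9, 82.5]
tcp_rot: [179.8, -0.1, 91.1]
ft_force: [-0.8, -0.1, -0.4]
finger_gap: 7.7
grip_force: 40.5
[597.35045303 281.91732988  82.47626432] [ 1.79825377e+02 -6.20709956e-02  9.11424372e+01]
(array([ 0.28, -0.18,  1.7 ]), array([ 0.003, -0.001,  0.001]))
```

```bash
python3 -m handwheel '{"series": [[[0,0,0.5,0,0,0,0],[0,0,0.5,0,0,0,0],[0,0,0.5,0,0,0,0],[0,0,0.5,0,0,0,0],[0,0,0.5,0,0,0,0]]]}'
python3 - <<'E'
from g import *
s=status.sense();print(s["tool_pos"],s["tcp_rot"])
print(delta(s,(595.5,284.7,65.5),91.1))
for t in(235,250): find((595.6,285),s["tool_pos"][2]-5.5+20,t)
for t in(235,): find((595.6,285),60,t)
E
```

```text
time: 37.28
tool_pos: [596.1, 281.5, 75.3]
tcp_rot: [180.0, -0.0, 91.1]
ft_force: [0.1, 0.1, -0.4]
finger_gap: 7.8
grip_force: 40.5
[596.14526098 281.53676798  75.32691041] [ 1.79997316e+02 -3.18885825e-03  9.11479491e+01]
(array([ 0.32, -0.06,  0.98]), array([ 0.   , -0.   ,  0.001]))
exp px [317. 315.]
centre [595.9 308.9] size [7.2 5.2] long axis yaw 1.1 px [320. 263.]
centre [596.6 292.9] size [8.3 8.9] long axis yaw 91.1 px [320. 297.]
exp px [317. 315.]
centre [595.9 308.9] size [6.4 4.3] long axis yaw 1.1 px [319. 263.]
centre [596.7 293.1] size [8.5 8.1] long axis yaw 5.1 px [320. 297.]
exp px [318. 283.]
centre [596.1 296.1] size [8.9 6.4] long axis yaw 1.1 px [320. 263.]
centre [597.  276.3] size [10.2 10.9] long axis yaw 91.1 px [320. 297.]
```

```bash
python3 -m handwheel '{"series": [[[0.4,-0.05,0,0,0,0,0],[0.4,-0.05,0.4,0,0,0,0],[0.4,-0.05,0.7,0,0,0,0],[0.4,-0.05,0.85,0,0,0,0],[0.4,-0.05,0.95,0,0,0,0],[0.4,-0.05,0.95,0,0,0,0],[0.4,-0.05,0.95,0,0,0,0]]]}'
```

```text
time: 38.3
tool_pos: [595.6, 285.5, 65.9]
tcp_rot: [180.0, -0.0, 91.1]
ft_force: [-0.4, -0.2, -0.7]
finger_gap: 7.9
grip_force: 40.5
```

```bash
python3 -m handwheel '{"series": [[[0,0,0.05,0,0,0,0],[0,0,0.1,0,0,0,0],[0,0,0.1,0,0,0,0]]]}'
```

```text
time: 38.67
tool_pos: [596.0, 285.6, 65.5]
tcp_rot: [179.9, -0.0, 91.1]
ft_force: [-0.7, 0.1, 5.8]
finger_gap: 7.6
grip_force: 41.2
```

Contact is light, at 5.8 N. I'll release and rise.

```bash
python3 -m handwheel '{"series": [[[0,0,0,0,0,0,0.25],[0,0,0,0,0,0,0.3],[0,0,0,0,0,0,0.3],[0,0,-1.5,0,0,0,0.3],[0,0,-6,0,0,0,0.3],[0,0,-12,0,0,0,0.3],[0,0,-16,0,0,0,0.3],[0,0,-16,0,0,0,0.3],[0,0,-16,0,0,0,0.3]]]}'
python3 - <<'E'
from g import *
find((595.6,285),80,235)
s=eyes.snapshot("wrist");cv2.imwrite("pics/w8.png",s["img"][:,:,::-1])
E
```

```text
time: 39.8
tool_pos: [595.5, 285.5, 225.2]
tcp_rot: [180.0, -0.0, 91.1]
ft_force: [0.1, -0.1, -1.0]
finger_gap: 25.8
grip_force: 0.0
exp px [319. 219.]
centre [596.4 284.3] size [ 8.8 34.9] long axis yaw 91.1 px [320. 220.]
centre [551.9 256.3] size [38.   3.5] long axis yaw 88.6 px [270. 244.]
```

View pics/w8.png

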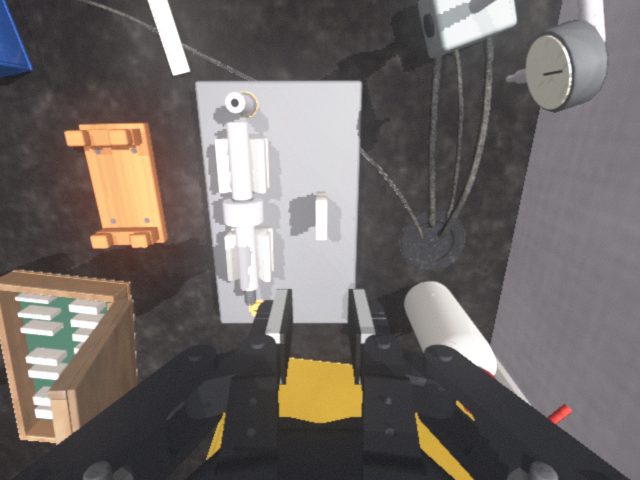

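The gauge stack stands square at (321, 218), beside the collar at (243, 212), and the 20 mm block sits within 1 mm of the 30 mm block's centre. The shaft lies in both blocks and the robot is clear.

```bash
python3 -c "
from bench import r
print(r.hand_in())"
```

```text
the job is handed in; nothing more can be done
None
```

The job is handed in at about 40 s of the 144 s allowed, and no verdict came back. The shaft lies in both V-blocks with its plain end about 5–8 mm short of the post, the 50 mm stack stands about 70 mm behind the collar, and the 10 mm block was not touched.

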